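# Take the shaft cap off the meat tenderiser

### The arm

A 6-joint arm with a two-finger parallel gripper is mounted at the origin on the work surface. World frame = base frame: x ahead of the robot, y to its left, z up, the work surface at z = 0. Lengths are in m, angles in rad, forces in N, time in s.
With the tool pointing down it reaches from about 0.35 to 0.85 m from the base axis. Payload 8.1 kg.
Tool frame: the origin (TCP) lies at the very end of the fingers, on their centre line; the grasp point (between the pads) lies 19 mm behind it; z points along the fingers, y is the direction in which the jaws open and shut (so a half turn about z gives the same grasp; the last joint's range is limited). The gripper opens to 93 mm and grips with 3 to 60 N. Pads are 15 mm wide; open, the fingers measure 128 mm over their backs; the gripper's body (75 mm by 188 mm) begins 65 mm behind the grasp point.
Start: joints at [1.135, 0.13, 1.488, -0, 1.523, -0.085], TCP at [0.206, 0.563, 0.219] pointing down, gripper open.
Joint ranges: [-2.96, 2.96], [-0.89, 2.26], [0.02, 2.5], [-1.34, 4.48], [0, 2.73], [-2.66, 2.66]. Speed limits (rad/s): [2.39, 2.39, 2.79, 3.14, 3.14, 3.14].

### API

Orientations are given as a rotation vector (axis times angle).
In Python, from plant import robot gives the robot as it stands.
- The arm moves only by the shell command python3 -m inch 'ROWS' [FORCE]. ROWS is JSON, a list that holds one entry, the list of rows, each a list of 7 numbers: the shift along the tool's x, y, z in cm, then the turn, a rotation vector about the tool's x, y, z in degrees, then the gripper command: -1 is fully open, 1 is shut, values between are in proportion. A call has 1 to 5 rows; each row shifts and turns the commanded pose from where the row before left it, along the tool's axes as they then stand; what a row does not reach is not made up. A row lasts 1/10 s, in which the tool goes at most 50 mm and 8.59 degrees, less where a joint would pass 70% of its speed; a pose out of reach is approached as far as the arm can. A call with a gripper value outside its range is refused whole. The fingers move at their own pace and stop on an object; FORCE is the grip in N (left out, the last holds). Time passes only in rows, so rows that do not move let the fingers close. It gives the time, the measured TCP pose, the force and the opening at its end, in the units of the state.
- robot.read_state(): the state, without advancing time (a new reading comes with each control period).
- robot.read_camera(name): name is "scene" or "side" or "wrist"; returns a dict with "image" (480x640x3 uint8, blue, green, red), "K" (3x3 intrinsics, pixels), "R" (3x3) and "t" (3): a world point X has camera coordinates R X + t; the wrist camera has in their place "tool_from_camera" (4x4, takes a point from camera to tool coordinates, whose origin is the TCP and whose axes are the flange's). Camera axes: x right, y down, z forward; pixel columns grow to the right and rows downward; lengths in m; the calibration is good to about 2 mm. The wrist camera is an equidistant fisheye: a pixel r from the principal point sees the ray r / f radians off the axis. A picture is of the moment at which its call begins: read the wrist's pose just before it. There is no depth.
- robot.close_job(): hands the job in, once; it reports no verdict.
The state is a dict: "t": time; "q": joint angles; "dq": joint speeds; "joint_torque": joint torques, N m; "tool_pos": TCP position; "orientation": TCP orientation; "force": force on the tool from outside, world axes, zero at the start; "wrist_torque": the same for the moment, N m; "opening": finger opening in m.
Only numpy, scipy, OpenCV 4.12 (cv2) and the standard library are available. Lean on these libraries where they do the work, as an engineer would, in place of code of your own. Each camera call takes 0.05 s, during which the arm holds its last target. There are 200 camera calls.

### The job

The tenderiser on the table has to be washed out: first slide its red lock fully back off the blue cap, then unscrew the cap - nobody remembers whether it has an ordinary or a reverse thread, so try it one way and, if it stops at once, the other way until it is loose in its collar. Lift the cap off and finish while holding it upright in the gripper, about 10 cm above its collar; leave the lock back and do not disturb the jar, the mug or the trophy.

Things in the scene. Friction and masses are not known exactly. Their poses are not given: they have to be found in the camera images.
- machine: Bench meat tenderiser, grey box with a steel deck, 220 mm (x) by 300 mm (y), fixed to the table; place and yaw vary. Origin: centre of its underside, on the table; z up. Its flat deck is 130 mm up. On the deck: a low black feed hood 18 mm high over x = 27 to 105 mm, the collar with the cap, and the red lock on the collar's +y side.
- cap_grip (a point): Centre of the upright grip bar on the blue cap (loose, about 90 g; axes of the cap). Bar: 24 mm thick along x, 44 mm long along y, 34 mm high (17 mm up and down from here), white line on top. The top of the round brim (radius 38 mm, 6 mm thick) is 17 mm under this point, the cap's foot 39 mm. At the start the bar lies along the machine's y within 0.06 rad.
- collar (a point): Centre of the aluminium collar at deck height, at x = -30, y = -65 mm on the machine; collar outer radius 36 mm, 14 mm high. The cap sits in it in a short coarse thread, 2 mm of play up and down. One way (differs by case, not visible) the cap stops dead within 0.07 to 0.2 rad (0.4 N m and up); the other way it turns easily (under 0.1 N m) and from 0.8 to its stop at 1.2 rad it lifts straight off.
- lock_grip (a point): Centre of the upright grip fin of the red sliding lock: 20 mm thick along the machine's x, 40 mm long along its y, 32 mm high (16 mm up and down from here). Its flat tongue, 6 mm thick and 22 mm wide, just below the fin, reaches 57 mm from here towards the cap (machine -y), over the brim: the cap cannot rise while the lock is forward. Forward, the fin is 85 mm from the cap's centre.
- lock (a joint): Travel of the red lock along its guide in metres: 0 = forward, over the cap's brim; 0.06 = fully back against its end stop. It slides in the machine's +y direction, away from the cap, against about 2 N of friction and stays where it is left; starts between 0 and 0.004.
- jar_mid (a point): Middle of a loose glass jar with a red lid, radius 32 mm, 100 mm tall, standing on the table. Bystander.
- mug_mid (a point): Middle of a loose blue mug, radius 40 mm, 90 mm tall, standing on the table. Bystander.
- trophy_mid (a point): Middle of a loose brass trophy cup, radius 30 mm, 130 mm tall, standing on the table. Bystander.
- cap: The blue cap itself: origin at the centre of its foot, 39 mm under the centre of its grip bar; same axes as given there (x across the bar, y along the bar, z up).
There are look-alikes about, which are no part of the job. There is more than one size of the cap; the job needs the middle-sized.

How it is judged:
On the way, in this order (a step that is already met when the one before it is completed fails the run):
1. the lock is slid fully back while the cap is still in its collar (value of joint lock above 0.05 m and z of cap_grip in the frame of machine below 0.181 m), for 0.1 s.
2. the cap is turned loose (more than about 35 degrees) while still in its collar (all of step 1 and angle between the x axis of cap_grip and the x axis of machine, either way round above 0.62 rad), for 0.04 s.
At the end, for the whole second after the job is handed in: The cap is held still by the fingers, upright within 20 degrees, at least 70 mm above its seated height and touching nothing of the machine; the lock is at least 50 mm back; jar, mug and trophy are within 30 mm of where they stood (value of joint lock above 0.05 m and z of cap_grip in the frame of machine above 0.239 m and angle between cap_grip's own z axis and vertical below 0.35 rad and contact force between the fingers and cap above 1 N and contact force between cap and machine below 0.1 N and linear speed of cap below 0.05 m/s and distance of each of jar_mid, mug_mid, trophy_mid from where it was at the start of the episode below 0.03 m); the arm keeps its last pose, push and grip.
It fails at once if the jar is pushed away or knocked over (distance of jar_mid from where it was at the start of the episode above 0.03 m or angle between jar_mid's own z axis and vertical above 0.5 rad).
It fails at once if the mug is pushed away or knocked over (distance of mug_mid from where it was at the start of the episode above 0.03 m or angle between mug_mid's own z axis and vertical above 0.5 rad).
It fails at once if the trophy is pushed away or knocked over (distance of trophy_mid from where it was at the start of the episode above 0.03 m or angle between trophy_mid's own z axis and vertical above 0.5 rad).
It also fails if it takes over 58 s, if anything falls off the work surface, if the arm or the gripper's body presses on something with over 40 N, if the wrist force passes 120 N, or if a joint passes its speed limit or range.

## Working session

There is one attempt and no reset: what is moved stays moved. The work goes in short steps, Python scripts to look and compute and a shell command to move; the robot and the scene stay as the last step left them, time stands still between calls to the robot, and variables do not carry over. Pictures are saved under pics/ and viewed, about 8 in all and at most 12, crops included, and the job is handed in when it is done.

```bash
mkdir -p pics; ls
cat > h.py <<'E'
import numpy as np,cv2
from plant import robot
from scipy.spatial.transform import Rotation as Ro
def snap(n,f):
    s=robot.read_state();c=robot.read_camera(n);cv2.imwrite('pics/%s.png'%f,c['image']);np.save('pics/%s.npy'%f,dict(c=c,s=s),allow_pickle=True);return c,s
def load(f): 
    d=np.load('pics/%s.npy'%f,allow_pickle=True).item();return d['c'],d['s']
def ray(c,s,u,v):
    K=np.array(c['K'])
    if 'R' in c:
        R=np.array(c['R']);t=np.array(c['t']);d=np.linalg.inv(K)@[u,v,1];return -R.T@t,R.T@d
    x=(u-K[0,2])/K[0,0];y=(v-K[1,2])/K[1,1];r=np.hypot(x,y)+1e-12
    d=np.array([np.sin(r)*x/r,np.sin(r)*y/r,np.cos(r)]);T=np.array(c['tool_from_camera'])
    W=Ro.from_rotvec(s['orientation']).as_matrix()
    return W@T[:3,3]+s['tool_pos'],W@T[:3,:3]@d
def onz(c,s,u,v,z):
    o,d=ray(c,s,u,v);return o+d*(z-o[2])/d[2]
E
python3 - <<'E'
from h import *
for n in('scene','side','wrist'): c,s=snap(n,n+'0');print(n,c['K'])
print(s)
a=[load(n+'0')[0]['image'] for n in('scene','side')]
E
```

```text
pics
scene [[503.81884394   0.         316.56372448]
 [  0.         503.81884394 237.3857823 ]
 [  0.           0.           1.        ]]
side [[495.61474185   0.         319.32361309]
 [  0.         495.61474185 233.04036223]
 [  0.           0.           1.        ]]
wrist [[371.64829954   0.         319.88144829]
 [  0.         371.64829954 241.58112624]
 [  0.           0.           1.        ]]
{'t': 0.1, 'q': array([ 1.13463330e+00,  1.31082901e-01,  1.48920677e+00, -2.81952567e-06,
        1.52301752e+00, -8.53958564e-02]), 'dq': array([-0.00204512, -0.00163136, -0.00308641,  0.00131245,  0.0001141 ,
        0.0015701 ]), 'joint_torque': array([ 2.91768811e-03, -5.61339605e+01, -4.93097091e+01,  7.72153353e-02,
        2.89117143e-02, -7.69452299e-05]), 'tool_pos': array([0.20592071, 0.56298463, 0.21767402]), 'orientation': array([-5.48086409e-01, -3.09296599e+00,  2.60291173e-03]), 'force': array([-0.6674978 , -0.17906868,  0.08196936]), 'wrist_torque': array([-0.01597191, -0.0023588 , -0.01001243]), 'opening': 0.09333296954847353}
```

View pics/scene0.png

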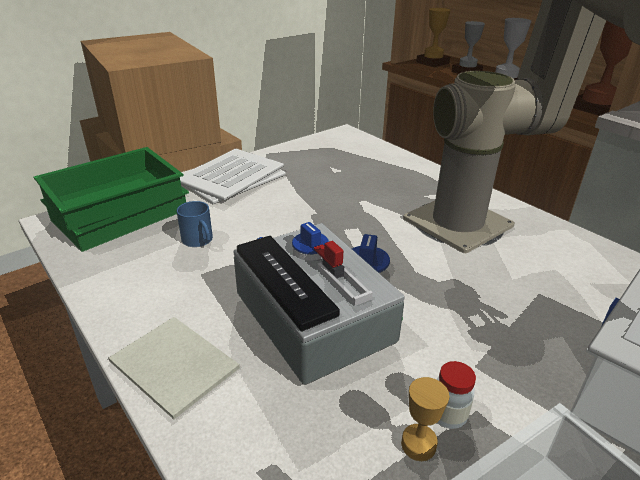

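View pics/side0.png

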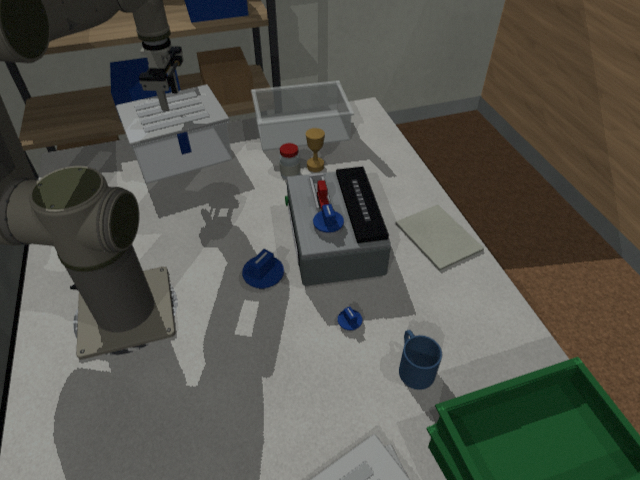

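Candidates: the caps at side (328,219) on the machine's collar, (263,270) larger on the table, and (349,319) smaller on the table. The one in the collar, under the red lock, fits as the middle size. The lock fin is at side (322,190) and scene (333,255). I'll confirm in an enlarged crop and triangulate.

Run:
```python
from h import *
a=load('scene0')[0]['image'][205:315,225:410];b=load('side0')[0]['image'][155:335,235:405]
A=cv2.resize(a,None,fx=4.3,fy=4.3,interpolation=cv2.INTER_CUBIC)
cv2.imwrite('pics/cropA.png',A)
B=cv2.resize(b,None,fx=3.3,fy=3.3,interpolation=cv2.INTER_CUBIC);cv2.imwrite('pics/cropB.png',B)
for n in('scene','side'):
    c,s=load(n+'0');h=cv2.cvtColor(c['image'],cv2.COLOR_BGR2HSV)
    for col,m in(('blue',cv2.inRange(h,(108,150,40),(125,255,255))),('red',cv2.inRange(h,(0,170,60),(6,255,255))|cv2.inRange(h,(174,170,60),(180,255,255)))):
        k,_,st,ce=cv2.connectedComponentsWithStats(m)
        for i in range(1,k):
            if st[i,4]>25:
                z={'blue':.154,'red':.17}[col];print(n,col,st[i],ce[i].round(1),onz(c,s,*ce[i],z).round(3),onz(c,s,*ce[i],.01).round(3))
```

```text
scene blue [292 222  36  32 486] [309.3 239.3] [0.52  0.002 0.154] [ 0.389 -0.168  0.01 ]
scene blue [353 235  24  19 159] [365.6 243.4] [0.439 0.084 0.154] [ 0.287 -0.066  0.01 ]
scene blue [376 248  14  23 109] [382.8 260.6] [0.453 0.147 0.154] [0.304 0.013 0.01 ]
scene red [325 241  18  26 220] [335.7 252.4] [0.522 0.088 0.17 ] [ 0.372 -0.082  0.01 ]
scene red [314 245  11  13  50] [320.6 249.1] [0.538 0.061 0.17 ] [ 0.393 -0.116  0.01 ]
scene red [441 362  35  32 844] [458.  376.8] [0.582 0.428 0.17 ] [0.449 0.355 0.01 ]
side blue [ 185    0   63   22 1098] [215.1   8.8] [0.459 1.381 0.154] [0.496 1.758 0.01 ]
side blue [ 111   58   46   47 1332] [128.3  80.8] [0.081 0.856 0.154] [0.053 1.143 0.01 ]
side blue [178 133  13  21 181] [183.6 142.8] [0.221 0.435 0.154] [0.216 0.65  0.01 ]
side blue [313 204  30  28 540] [327.8 220.2] [0.52  0.004 0.154] [0.567 0.144 0.01 ]
side blue [ 243  250   40   38 1027] [262.8 271. ] [ 0.333 -0.107  0.154] [0.348 0.015 0.01 ]
side blue [338 307  24  23 375] [349.3 319.4] [ 0.473 -0.285  0.154] [ 0.512 -0.193  0.01 ]
side red [280 144  18  12 155] [288.3 148.9] [0.498 0.293 0.17 ] [0.546 0.509 0.01 ]
side red [318 181   9  12  80] [321.5 185.9] [0.539 0.113 0.17 ] [0.595 0.294 0.01 ]
side red [318 192  10  16  51] [322.1 200.8] [0.523 0.058 0.17 ] [0.576 0.228 0.01 ]
```

View pics/cropB.png

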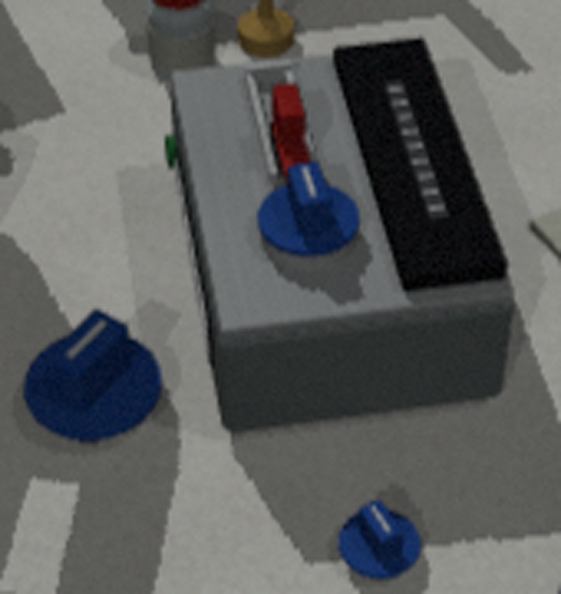

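View pics/cropA.png

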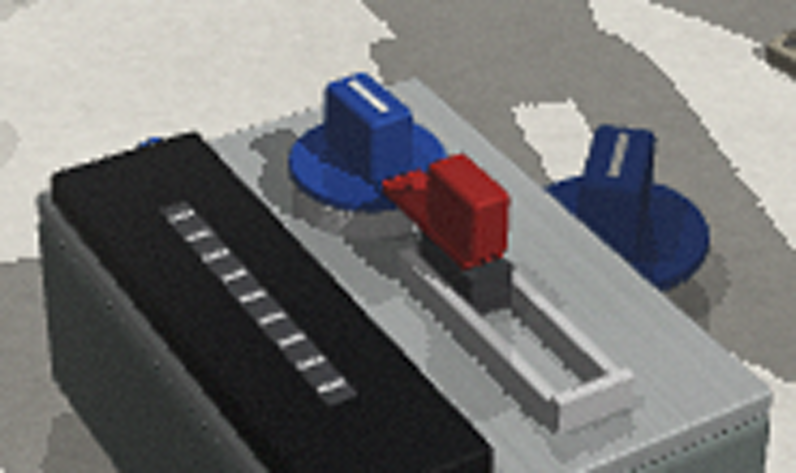

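Run:
```python
from h import *
c,s=load('scene0');d,_=load('side0')
def A(u,v,z): return onz(c,s,u/4.3+225,v/4.3+205,z)
def B(u,v,z): return onz(d,s,u/3.3+235,v/3.3+155,z)
def yaw(p,q): return np.degrees(np.arctan2(*(q-p)[:2][::-1])).round(1)
p,q=B(220,330,.13),B(175,72,.13);print('deck edge',p,q,yaw(p,q))
p,q=B(408,285,.148),B(335,50,.148);print('hood',p,q,yaw(p,q))
p,q=A(345,407,.13),A(560,405,.13)
p,q=B(312,194,.188),B(304,168,.188);print('line B',(p+q)/2,yaw(p,q))
p,q=A(348,83,.188),A(385,109,.188);print('line A',(p+q)/2,yaw(p,q))
print('fin top A',A(467,183,.192),'B',B(287,95,.192))
p,q=A(445,161,.192),A(489,204,.192);print(yaw(p,q))
p,q=A(490,455,.148),A(195,135,.148);print('hood A',yaw(q,p))
W=Ro.from_rotvec(s['orientation']).as_matrix();print(W.round(3))
```

```text
deck edge [ 0.43359832 -0.06610221  0.13      ] [0.47637757 0.222846   0.13      ] 81.6
hood [ 0.56952287 -0.08044213  0.148     ] [0.60538602 0.18916457 0.148     ] 82.4
line B [0.52137265 0.00383651 0.188     ] 83.9
line A [0.52330459 0.009185   0.188     ] 89.7
fin top A [0.53572866 0.09675112 0.192     ] B [0.53436045 0.09587357 0.192     ]
80.8
hood A 82.1
[[-0.939  0.344 -0.001]
 [ 0.344  0.939 -0.002]
 [ 0.    -0.002 -1.   ]]
```

Confirmed: the cap in the collar (crop A ~(368,95)), with the tongue over its brim, is the middle one. Machine yaw is about -8°, cap about (0.522,0.007), fin about (0.535,0.096). I'll turn the tool first, rising a little.

```bash
python3 -m inch '[[[0,0,-1,0,0,8,-1],[0,0,-1,0,0,8,-1],[0,0,-1,0,0,8,-1],[0,0,-1,0,0,8,-1],[0,0,-1,0,0,8,-1]]]' 20; python3 -m inch '[[[0,0,0,0,0,8,-1],[0,0,0,0,0,8,-1],[0,0,0,0,0,8,-1],[0,0,0,0,0,8,-1],[0,0,0,0,0,6,-1]]]'
cat > go.py <<'E'
import sys
from h import *
# print cm shifts in tool axes + turn to reach x y z and jaw-heading (deg)
def go(x,y,z,hd=None):
    s=robot.read_state();W=Ro.from_rotvec(s['orientation']).as_matrix()
    print('pos',s['tool_pos'].round(4),'F',s['force'].round(1),'Tq',s['wrist_torque'].round(2),'open',round(s['opening'],4),'t',s['t'],'q6',s['q'][5].round(2))
    print('shift cm',(W.T@(np.array([x,y,z])-s['tool_pos'])*100).round(2))
    h=np.degrees(np.arctan2(W[1,1],W[0,1]));print('heading',h.round(2),'tilt',W[:2,2].round(3))
if __name__=='__main__': go(*map(float,sys.argv[1:4]))
E
python3 go.py .535 .096 .27
```

```text
t: 0.65
tool_pos: [0.2061, 0.5632, 0.2686]
orientation: [1.581, 2.715, -0.001]
force: [0.4, 0.2, 0.0]
opening: 0.0932
t: 1.15
tool_pos: [0.2061, 0.5633, 0.2682]
orientation: [2.378, 2.052, -0.001]
force: [-0.3, 0.6, 0.9]
opening: 0.0929
pos [0.2061 0.5633 0.2682] F [-0.3  0.6  0.9] Tq [-0.06  0.06 -0.03] open 0.0929 t 1.15 q6 1.28
shift cm [-41.41  39.38  -0.16]
heading -8.42 tilt [-0.    -0.001]
```

```bash
python3 -m inch '[[[-3,2.8,0,0,0,0,-1],[-3,2.8,0,0,0,0,-1],[-3,2.8,0,0,0,0,-1],[-3,2.8,0,0,0,0,-1],[-3,2.8,0,0,0,0,-1]]]'>/dev/null; python3 -m inch '[[[-3,2.8,0,0,0,0,-1],[-3,2.8,0,0,0,0,-1],[-3,2.8,0,0,0,0,-1],[-3,2.8,0,0,0,0,-1],[-3,2.8,0,0,0,0,-1]]]' >/dev/null;python3 -m inch '[[[-3,2.8,0,0,0,0,-1],[-3,2.8,0,0,0,0,-1],[-3,2.8,0,0,0,0,-1],[-2,2.4,0,0,0,0,-1],[0,0,0,0,0,0,-1]]]'
python3 go.py .535 .096 .27; python3 -c "
from h import *
snap('wrist','w1')"
```

```text
t: 2.65
tool_pos: [0.5339, 0.0997, 0.2678]
orientation: [2.377, 2.054, -0.002]
force: [-0.1, 0.2, 0.0]
opening: 0.0929
pos [0.5339 0.0997 0.2678] F [-0.1  0.2  0. ] Tq [-0.07  0.1  -0.02] open 0.0929 t 2.65 q6 0.24
shift cm [-0.35  0.16 -0.22]
heading -8.33 tilt [-0.001 -0.001]
```

View pics/w1.png

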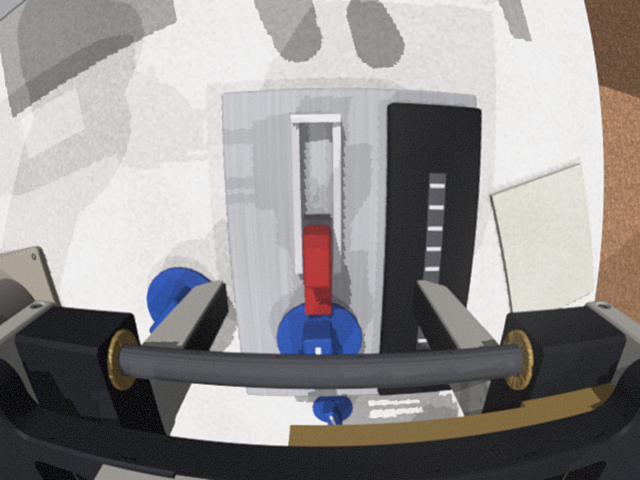

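The picture shows the fin (~(317,258)) between the open fingers, the cap's brim below at ~(319,335), and the deck's far corners at (223,93) and (476,95).

Run:
```python
from h import *
c,s=load('w1')
f=lambda u,v,z:onz(c,s,u,v,z)[:2]
a,b=f(223,93,.13),f(476,95,.13);print('deck back',a,b,np.linalg.norm(b-a),np.degrees(np.arctan2(*(b-a)[::-1])))
h=cv2.cvtColor(c['image'],cv2.COLOR_BGR2HSV)
print([tuple(c['image'][v,317]) for v in range(222,316,5)])
m=cv2.inRange(h,(0,170,60),(6,255,255))|cv2.inRange(h,(174,170,60),(180,255,255))
for v in range(224,316,6):
    x=np.where(m[v,290:345])[0]
    if len(x): print(v,x.min()+290,x.max()+290,f(x.mean()+290,v,.192).round(4),f(x.mean()+290,v,.159).round(4))
# predicted from deck corners
ex=(b-a)/np.linalg.norm(b-a);ey=np.array([-ex[1],ex[0]])
O=(a+b)/2-.15*ey;print('O',O,'collar',O-.03*ex-.065*ey,'fin fwd',O-.03*ex+.02*ey)
```

```text
deck back [0.47236531 0.22632382] [0.68287303 0.19843386] 0.21234724768136784 -7.54710766059341
[(np.uint8(86), np.uint8(79), np.uint8(79)), (np.uint8(55), np.uint8(57), np.uint8(131)), (np.uint8(50), np.uint8(51), np.uint8(129)), (np.uint8(56), np.uint8(59), np.uint8(169)), (np.uint8(54), np.uint8(57), np.uint8(165)), (np.uint8(60), np.uint8(62), np.uint8(176)), (np.uint8(57), np.uint8(58), np.uint8(181)), (np.uint8(60), np.uint8(59), np.uint8(182)), (np.uint8(61), np.uint8(62), np.uint8(184)), (np.uint8(62), np.uint8(61), np.uint8(182)), (np.uint8(59), np.uint8(62), np.uint8(180)), (np.uint8(59), np.uint8(59), np.uint8(182)), (np.uint8(61), np.uint8(64), np.uint8(185)), (np.uint8(47), np.uint8(48), np.uint8(135)), (np.uint8(52), np.uint8(49), np.uint8(126)), (np.uint8(46), np.uint8(42), np.uint8(121)), (np.uint8(61), np.uint8(61), np.uint8(180)), (np.uint8(52), np.uint8(53), np.uint8(165)), (np.uint8(55), np.uint8(52), np.uint8(164))]
236 304 326 [0.5337 0.1111] [0.5321 0.1023]
242 304 325 [0.5325 0.107 ] [0.5307 0.0977]
248 305 327 [0.5322 0.1027] [0.5304 0.0928]
254 304 324 [0.5299 0.0987] [0.5278 0.0883]
260 304 329 [0.5303 0.0943] [0.5282 0.0832]
266 304 329 [0.5305 0.0898] [0.5284 0.0781]
272 304 329 [0.5297 0.0855] [0.5276 0.0732]
278 305 328 [0.5292 0.081 ] [0.527  0.0681]
284 309 329 [0.5305 0.0762] [0.5285 0.0626]
290 306 326 [0.5246 0.0724] [0.5217 0.0583]
296 306 329 [0.5254 0.0676] [0.5226 0.0528]
302 306 328 [0.5237 0.063 ] [0.5207 0.0476]
308 306 330 [0.5264 0.0577] [0.5237 0.0417]
O [0.55791798 0.06367826] collar [0.51964068 0.00318158] fin fwd [0.53080469 0.08744524]
```

```bash
python3 -m inch '[[[-0.7,-0.2,2,0,0,0,-1],[0,0,3,0,0,0,-1],[0,0,3,0,0,0,-1],[0,0,2.5,0,0,0,-1],[0,0,0,0,0,0,-1]]]'; python3 -m inch '[[[0,0,0,0,0,0,1],[0,0,0,0,0,0,1],[0,0,0,0,0,0,1],[0,0,0,0,0,0,1],[0,0,0,0,0,0,1]]]' 15;python3 -m inch '[[[0,0,0,0,0,0,1],[0,0,0,0,0,0,1],[0,0,0,0,0,0,1]]]' 15; python3 go.py .531 .093 .163
```

```text
t: 3.2
tool_pos: [0.526, 0.0972, 0.1593]
orientation: [-2.368, -2.057, 0.009]
force: [-0.6, 0.0, -1.1]
opening: 0.093
t: 3.7
tool_pos: [0.53, 0.0963, 0.1645]
orientation: [2.372, 2.059, 0.002]
force: [0.4, -0.1, -0.6]
opening: 0.0577
t: 4.0
tool_pos: [0.5295, 0.0962, 0.1636]
orientation: [-2.373, -2.059, 0.0]
force: [0.0, -0.4, -0.0]
opening: 0.0337
pos [0.5295 0.0962 0.1636] F [ 0.  -0.4 -0. ] Tq [-0.09  0.04  0.02] open 0.0337 t 4.0 q6 0.23
shift cm [-0.3   0.19  0.06]
heading -8.1 tilt [-0. -0.]
```

```bash
python3 -m inch '[[[0,0,0,0,0,0,1],[0,0,0,0,0,0,1],[0,0,0,0,0,0,1],[0,0,0,0,0,0,1]]]' 20; python3 go.py .531 .093 .163;  python3 -m inch '[[[1,0,0,0,0,0,1],[1,0,0,0,0,0,1],[1,0,0,0,0,0,1],[1,0,0,0,0,0,1],[1,0,0,0,0,0,1]]]'; python3 go.py .531 .093 .163
```

```text
t: 4.4
tool_pos: [0.5309, 0.096, 0.1636]
orientation: [2.371, 2.058, 0.003]
force: [8.2, -0.8, -4.9]
opening: 0.0202
pos [0.5309 0.096  0.1636] F [ 8.2 -0.8 -4.9] Tq [-0.15 -1.15  0.13] open 0.0202 t 4.4 q6 0.23
shift cm [-0.3   0.05  0.06]
heading -8.11 tilt [ 0.003 -0.   ]
t: 4.9
tool_pos: [0.5375, 0.1454, 0.1636]
orientation: [2.372, 2.057, 0.001]
force: [4.5, -3.1, -1.7]
opening: 0.0203
pos [0.5375 0.1454 0.1636] F [ 4.5 -3.1 -1.7] Tq [-0.48 -0.48  0.15] open 0.0203 t 4.9 q6 0.31
shift cm [-5.28  0.09  0.07]
heading -8.12 tilt [ 0.002 -0.001]
```

```bash
python3 -m inch '[[[0.5,0,0,0,0,0,1],[0.5,0,0,0,0,0,1],[0.3,0,0,0,0,0,1],[0,0,0,0,0,0,1],[0,0,0,0,0,0,1]]]'; python3 go.py .531 .093 .163
```

```text
t: 5.4
tool_pos: [0.5387, 0.1541, 0.1635]
orientation: [2.371, 2.053, -0.008]
force: [-0.8, -19.0, 1.8]
opening: 0.0196
pos [0.5387 0.1541 0.1635] F [ -0.8 -19.    1.8] Tq [-3.31  0.2   0.16] open 0.0196 t 5.4 q6 0.34
shift cm [-6.16  0.11  0.09]
heading -8.21 tilt [-0.001 -0.007]
```

```bash
python3 -m inch '[[[-0.3,0,0,0,0,0,-0.3],[0,0,0,0,0,0,-0.3],[0,0,0,0,0,0,-0.3],[0,0,-4,0,0,0,-1],[0,0,-5,0,0,0,-1]]]'; python3 -m inch '[[[-4,0,0,0,0,0,-1],[-4,0,0,0,0,0,-1],[0,0,0,0,0,0,-1],[0,0,0,0,0,0,-1]]]'; python3 go.py .521 .005 .158;python3 -c "
from h import *
snap('wrist','w2')"
```

```text
t: 5.9
tool_pos: [0.5359, 0.1558, 0.2514]
orientation: [-2.369, -2.057, 0.009]
force: [1.1, 0.6, 0.6]
opening: 0.055
t: 6.3
tool_pos: [0.5268, 0.0762, 0.2538]
orientation: [-2.374, -2.057, -0.001]
force: [-0.2, 0.0, -0.5]
opening: 0.0871
pos [0.5268 0.0762 0.2538] F [-0.2  0.  -0.5] Tq [-0.02  0.07 -0.03] open 0.0871 t 6.3 q6 0.19
shift cm [-7.14  0.44  9.58]
heading -8.18 tilt [0.    0.001]
```

View pics/w2.png

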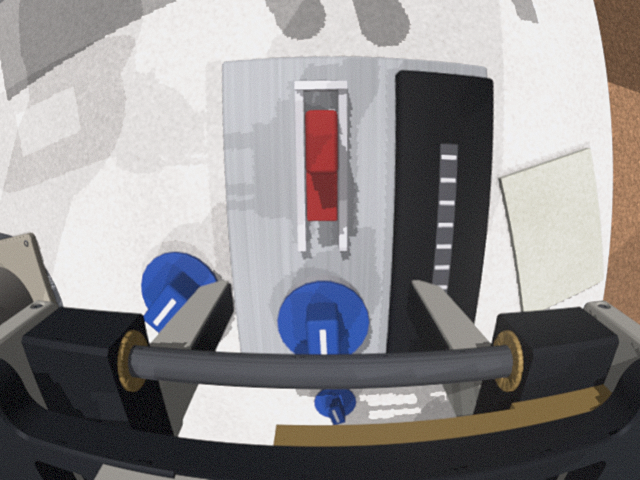

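The lock is fully back (fin at (321,140)) and the brim is clear, centred at ~(323,322). The white line starts at (322,330).

Run:
```python
from h import *
c,s=load('w2')
f=lambda u,v,z:onz(c,s,u,v,z)[:2]
l,r,t=f(278,322,.152),f(369,322,.152),f(322,281,.152)
print('brim',l,r,(l+r)/2,np.linalg.norm(r-l),'top',t,'centre from top',t-.038*np.array([.131,.991]))
p,q=f(322,331,.187),f(324,352,.187);print('line',p,q)
```

```text
brim [0.48350181 0.01345402] [0.55715965 0.00273717] [0.52033073 0.0080956 ] 0.07443337641029246 top [0.52421127 0.04446122] centre from top [0.51923327 0.00680322]
line [0.5205717 0.0200199] [0.51949866 0.00191971]
```

```bash
python3 -m inch '[[[-3.6,0.2,0,0,0,0,-1],[-3.5,0.1,0,0,0,0,-1],[0,0,3,0,0,0,-1],[0,0,3,0,0,0,-1],[0,0,2.5,0,0,0,-1]]]'; python3 -m inch '[[[0,0,0.8,0,0,0,-1],[0,0,0,0,0,0,-1]]]'; python3 go.py .520 .0055 .159
```

```text
t: 6.85
tool_pos: [0.5195, 0.0068, 0.1669]
orientation: [-2.371, -2.059, 0.0]
force: [0.9, -0.4, 0.2]
opening: 0.0928
t: 7.05
tool_pos: [0.5188, 0.0068, 0.1592]
orientation: [-2.37, -2.059, 0.003]
force: [-0.2, 0.5, 0.4]
opening: 0.093
pos [0.5188 0.0068 0.1592] F [-0.2  0.5  0.4] Tq [-0.05  0.07  0.02] open 0.093 t 7.05 q6 0.05
shift cm [-0.11  0.14  0.02]
heading -8.03 tilt [-0.003  0.001]
```

```bash
python3 -m inch '[[[-0.1,0.1,0,0,0,0,1],[0,0,0,0,0,0,1],[0,0,0,0,0,0,1],[0,0,0,0,0,0,1],[0,0,0,0,0,0,1]]]' 25;  python3 -m inch '[[[0,0,0,0,0,0,1],[0,0,0,0,0,0,1],[0,0,0,0,0,0,1],[0,0,0,0,0,0,1],[0,0,0,0,0,0,1]]]'; python3 -m inch '[[[0,0,0,0,0,0,1],[0,0,0,0,0,0,1],[0,0,0,0,0,0,1]]]'; python3 go.py .520 .0055 .159
```

```text
t: 7.55
tool_pos: [0.5208, 0.0045, 0.1611]
orientation: [2.372, 2.059, 0.001]
force: [-0.2, -1.2, 0.1]
opening: 0.0575
t: 8.05
tool_pos: [0.5205, 0.0046, 0.1606]
orientation: [-2.373, -2.059, 0.0]
force: [-0.6, 0.2, -0.2]
opening: 0.0241
t: 8.35
tool_pos: [0.5205, 0.0046, 0.1606]
orientation: [-2.373, -2.059, 0.0]
force: [-0.9, 0.3, -0.1]
opening: 0.0236
pos [0.5205 0.0046 0.1606] F [-0.9  0.3 -0.1] Tq [-0.01  0.22  0.  ] open 0.0236 t 8.35 q6 0.05
shift cm [ 0.08 -0.06  0.16]
heading -8.1 tilt [-0. -0.]
```

```bash
python3 -m inch '[[[0,0,0,0,0,-4,1],[0,0,0,0,0,-4,1],[0,0,0,0,0,0,1]]]'; python3 go.py .520 .0055 .159; python3 -m inch '[[[0,0,0,0,0,-3,1],[0,0,0,0,0,-3,1],[0,0,0,0,0,0,1]]]'; python3 go.py .520 .0055 .159
```

```text
t: 8.65
tool_pos: [0.5198, 0.0048, 0.1606]
orientation: [-2.22, -2.221, 0.002]
force: [-3.9, 1.0, 3.1]
opening: 0.0237
pos [0.5198 0.0048 0.1606] F [-3.9  1.   3.1] Tq [ 0.18  0.98 -0.08] open 0.0237 t 8.65 q6 -0.09
shift cm [0.07 0.03 0.16]
heading 0.04 tilt [-0.002  0.   ]
t: 8.95
tool_pos: [0.5195, 0.0054, 0.1606]
orientation: [-2.101, -2.332, 0.001]
force: [-6.3, 3.2, 4.4]
opening: 0.0242
pos [0.5195 0.0054 0.1606] F [-6.3  3.2  4.4] Tq [ 0.59  1.23 -0.75] open 0.0242 t 8.95 q6 -0.19
shift cm [0.01 0.05 0.16]
heading 5.97 tilt [-0.002  0.001]
```

The torque climbs to 0.75 N m at ~14°, so it is blocked this way (a reverse thread). I'll turn the other way.

```bash
python3 -m inch '[[[0,0,0,0,0,5,1],[0,0,0,0,0,5,1],[0,0,0,0,0,5,1],[0,0,0,0,0,5,1],[0,0,0,0,0,5,1]]]' 25; python3 go.py .520 .0055 .159; python3 -m inch '[[[0,0,0,0,0,5,1],[0,0,0,0,0,5,1],[0,0,0,0,0,5,1],[0,0,0,0,0,0,1]]]'; python3 go.py .520 .0055 .159
```

```text
t: 9.45
tool_pos: [0.5205, 0.0049, 0.1606]
orientation: [-2.562, -1.817, -0.0]
force: [-0.3, 0.8, 0.2]
opening: 0.024
pos [0.5205 0.0049 0.1606] F [-0.3  0.8  0.2] Tq [0.18 0.25 0.03] open 0.024 t 9.45 q6 0.25
shift cm [ 0.04 -0.06  0.16]
heading -19.29 tilt [-0.     0.001]
t: 9.85
tool_pos: [0.5204, 0.0049, 0.1605]
orientation: [-2.776, -1.471, 0.0]
force: [-1.0, 1.1, 0.1]
opening: 0.0243
pos [0.5204 0.0049 0.1605] F [-1.   1.1  0.1] Tq [ 0.13  0.43 -0.01] open 0.0243 t 9.85 q6 0.51
shift cm [ 0.03 -0.07  0.15]
heading -34.17 tilt [-0.  0.]
```

```bash
python3 -m inch '[[[0,0,0,0,0,5,1],[0,0,0,0,0,5,1],[0,0,0,0,0,5,1],[0,0,0,0,0,5,1],[0,0,0,0,0,5,1]]]' ; python3 go.py .520 .0055 .159; python3 -m inch '[[[0,0,0,0,0,4,1],[0,0,0,0,0,4,1],[0,0,0,0,0,0,1],[0,0,0,0,0,0,1]]]'; python3 go.py .520 .0055 .159
```

```text
t: 10.35
tool_pos: [0.5204, 0.0049, 0.1606]
orientation: [-3.028, -0.836, 0.0]
force: [-1.1, 1.8, 0.4]
opening: 0.0236
pos [0.5204 0.0049 0.1606] F [-1.1  1.8  0.4] Tq [0.34 0.36 0.08] open 0.0236 t 10.35 q6 0.94
shift cm [-0.   -0.07  0.16]
heading -59.12 tilt [-0.     0.001]
t: 10.75
tool_pos: [0.5203, 0.0048, 0.1605]
orientation: [-3.078, -0.629, 0.001]
force: [-3.0, 2.9, 0.7]
opening: 0.0236
pos [0.5203 0.0048 0.1605] F [-3.   2.9  0.7] Tq [0.47 0.59 0.  ] open 0.0236 t 10.75 q6 1.08
shift cm [-0.   -0.08  0.15]
heading -66.89 tilt [-0.001  0.   ]
```

```bash
python3 -m inch '[[[0,0,-0.3,0,0,0,1],[0,0,-0.3,0,0,0,1],[0,0,0,0,0,0,1]]]'; python3 go.py .520 .0055 .159; python3 -c "
from h import *
c,s=snap('wrist','w3')
d,_=snap('side','s3');a=c['image'][180:400,200:440];b=d['image'][150:283,240:390]
cv2.imwrite('pics/m3.png',np.hstack([cv2.resize(a,(436,400)),cv2.resize(b,(350,400))[:, :350]]))"
```

```text
t: 11.05
tool_pos: [0.5203, 0.0046, 0.1669]
orientation: [-3.079, -0.625, 0.001]
force: [-4.1, 1.9, 2.2]
opening: 0.0242
pos [0.5203 0.0046 0.1669] F [-4.1  1.9  2.2] Tq [ 0.15  0.93 -0.03] open 0.0242 t 11.05 q6 1.08
shift cm [ 0.01 -0.1   0.79]
heading -67.05 tilt [-0.001 -0.   ]
```

View pics/m3.png

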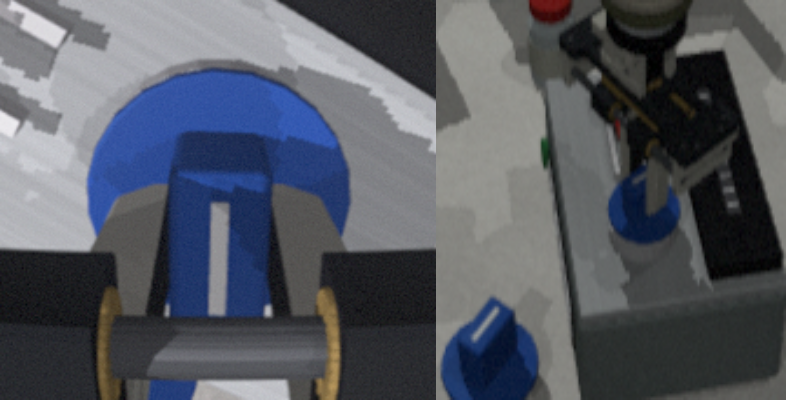

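The bar is aligned between the fingers (wrist crop ~(218,230)), so the cap has turned with the tool by about 59°, and the small lift met almost no force. I'll lift it off.

```bash
python3 -m inch '[[[0,0,-1,0,0,0,1],[0,0,-1,0,0,0,1],[0,0,-2,0,0,0,1],[0,0,-2,0,0,0,1],[0,0,-2,0,0,0,1]]]' 30; python3 -m inch '[[[0,0,-1.4,0,0,0,1],[0,0,0,0,0,0,1],[0,0,0,0,0,0,1],[0,0,0,0,0,0,1],[0,0,0,0,0,0,1]]]'; python3 go.py .520 .0055 .26; python3 -c "
from h import *
c,s=snap('wrist','w4')
d,_=snap('scene','c4');a=c['image'][60:400,120:528];b=d['image'][150:350,200:440]
e,_=snap('side','s4');g=e['image'][130:330,230:430]
cv2.imwrite('pics/m4.png',np.vstack([np.hstack([cv2.resize(b,(400,333)),cv2.resize(g,(333,333))]),np.hstack([cv2.resize(a,(312,260)),cv2.resize(d['image'][200:480,:],(421,260))])]))"
```

```text
t: 11.65
tool_pos: [0.5212, 0.0044, 0.2488]
orientation: [3.078, 0.624, 0.003]
force: [0.2, -0.1, -1.3]
opening: 0.0238
t: 12.15
tool_pos: [0.52, 0.0046, 0.2593]
orientation: [-3.079, -0.624, 0.003]
force: [0.3, 0.4, -1.0]
opening: 0.0244
pos [0.52   0.0046 0.2593] F [ 0.3  0.4 -1. ] Tq [ 0.01  0.22 -0.05] open 0.0244 t 12.15 q6 1.08
shift cm [ 0.04 -0.08 -0.07]
heading -67.1 tilt [-0.002  0.   ]
```

View pics/m4.png

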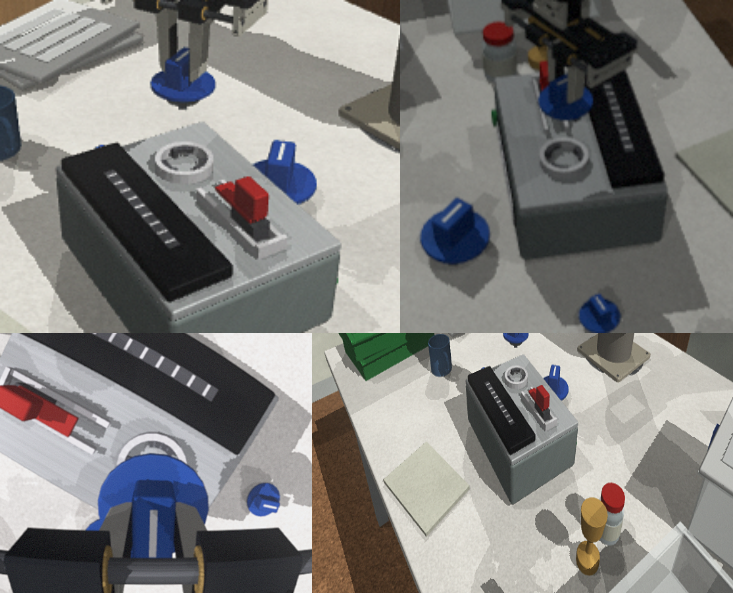

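The cap is off and upright in the fingers above the empty collar, the lock is at the back of its guide, and the jar, trophy and mug are standing where they were.

```bash
python3 -c "
from plant import robot
print(robot.close_job())"
```

```text
the job is handed in; nothing more can be done
None
```

The job is handed in at about 12 s of robot time, with the cap held upright about 10 cm above its collar. The hand-in gives no verdict, so what follows rests on my own readings.

- **Lock:** I slid it back about 59 mm, until about 19 N showed at the end stop. The last pictures still show it back.
- **Cap:** Turned counter-clockwise from above, it stopped dead within 14° at 0.75 N m. Clockwise it turned freely to about 59° from its start, so it is a reverse thread. A test lift then met only about 2 N.
- **Final hold:** The fingers are at 24 mm on the grip bar with 30 N commanded. The tool is upright and the vertical force is about 1 N, which fits the cap's own weight.
- **Bystanders:** The jar, mug and trophy look untouched in the last pictures. I judged that by eye and did not measure their positions.

None of the checks failed or disagreed.

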